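# Take the battery cassette out of the charger tray

## Robot

A 7-joint arm with a two-finger parallel gripper is mounted at the origin on the work surface. World frame = base frame: x ahead of the robot, y to its left, z up, the work surface at z = 0. Lengths are in m, angles in rad, forces in N, time in s.
With the tool pointing down it reaches from about 0.4 to 0.85 m from the base axis. Payload 10.4 kg.
Tool frame: the origin (TCP) lies on the front face of the gripper's body, between the roots of the fingers; the fingertips stand 70 mm ahead of it and the grasp point (between the pads) lies 51 mm ahead of it (grasp_offset is the distance from the TCP to the grasp point, in m); z points along the fingers, y is the direction in which the jaws open and shut (so a half turn about z gives the same grasp; the last joint's range is limited). The gripper opens to 87 mm and grips with 3 to 60 N. Pads are 19 mm wide; open, the fingers measure 117 mm over their backs; the gripper's body (75 mm by 190 mm) begins 51 mm behind the grasp point.
Start: joints at [1.09, 0.332, -0.065, 1.46, 0.022, 1.35, -0.088], TCP at [0.276, -0.561, 0.292] pointing down, gripper open.
Joint ranges: [-2.6, 2.6], [-0.5, 2.12], [-1.47, 1.34], [0.16, 2.42], [-1.27, 4.41], [0.06, 2.06], [-2.6, 2.6]. Speed limits (rad/s): [2.22, 2.22, 2.79, 2.79, 3.14, 3.14, 3.14].

## Interface

Orientations are given as a unit quaternion [x, y, z, w].
In Python, from bench import * gives the robot as it stands. The module is installed in compiled form; this text tells all that it offers.
- The arm moves only by the tool arm_command, never from a script. Its argument "commands" is a list of rows, each a list of 3 entries, a list of its own where there are three numbers: the opening in per cent of the stroke, from 0 (shut) to 100 (fully open), then the shift along the tool's x, y, z in m, then the turn, a rotation vector about the tool's x, y, z in rad. A call has exactly 10 rows; each row is the pose to reach, as a shift and turn from the pose commanded when the call began, along the tool's axes at that moment; what a row does not reach only later rows make up. A row lasts 1/12 s, in which the tool goes at most 41.7 mm and 7.16 degrees, less where a joint would pass 70% of its speed; a pose out of reach is approached as far as the arm can. A call with a gripper value outside its range is refused whole. The fingers move at their own pace and stop on an object; "squeeze" is the grip in N (left out, the last holds). Time passes only in rows, so rows that repeat a pose let the fingers close, or fill a call up. It gives the time, the measured TCP pose, the force and the opening at its end, in the units of the state.
- read_state(): the state, without advancing time (a new reading comes with each control period).
- camera(name): name is "scene" or "side" or "wrist"; returns a dict with "pixels" (480x640x3 uint8, red, green, blue), "fx", "fy", "cx", "cy" (pixels), "rvec" (rotation vector, rad) and "tvec" (3), from world to camera coordinates, as OpenCV has them; the wrist camera has in their place "mount" (4x4, takes a point from camera to tool coordinates, whose origin is the TCP and whose axes are the flange's). Camera axes: x right, y down, z forward; pixel columns grow to the right and rows downward; lengths in m; the calibration is good to about 2 mm. The wrist camera is an equidistant fisheye: a pixel r from the principal point sees the ray r / f radians off the axis. A picture is of the moment at which its call begins: read the wrist's pose just before it. There is no depth.
- close_job(): hands the job in, once; it reports no verdict.
The state is a dict: "time": time; "joint_positions": joint angles; "joint_vel": joint speeds; "joint_torque": joint torques, N m; "ee_pos": TCP position; "eef_rot": TCP orientation; "ft_force": force on the tool from outside, world axes, zero at the start; "torque": the same for the moment, N m; "width": finger opening in m.
Only numpy, scipy, OpenCV 4.12 (cv2) and the standard library are available. Lean on these libraries where they do the work, as an engineer would, in place of code of your own. Each camera call takes 0.05 s, during which the arm holds its last target.

## Task

Pull the charger's tray out to its stop by its bar handle, then pinch the two spring catches on the sides of the battery cassette together so that they let go, and lift the cassette upright out of its dock. Finish while still holding it in the pinched grip, motionless, with its underside clearly higher than the top of the charger. Leave the tray out, the plain filler block in its dock and everything else on the desk and on the charger where it is.

Things in the scene. Friction and masses are not known exactly. Their poses are not given: they have to be found in the camera images.
- charger: Low grey desktop charger, fixed to the desk, 200 mm deep (x), 260 wide (y), flat top 105 mm above the desk; place and yaw vary. Origin: centre of its footprint, on the desk; its -x axis points out of its front (roughly at the robot), the way the tray slides. The tray's floor is 16 mm above the desk, its side walls reach 41 mm, its front panel 94 mm.
- tray (a joint): How far the tray is pulled out, m: 0 shut (as it starts), 0.14 at its stop. Slides along the charger's -x axis with about 2 N of friction and stays where it is left.
- tray_handle (a point): Middle of the tray's handle: a level round steel bar, 10 mm thick, 100 mm long between the end posts, along the charger's y axis, 48 mm in front of the tray's front panel (about 43 mm of free room behind the bar), its centre 78 mm above the desk. The point moves with the tray.
- cassette: Battery cassette: upright black block 80 mm long (x), 30 mm wide (y), 50 mm high, about 0.26 kg, two steel cells showing in its top, with a white spring catch standing off each long side. Origin at the centre of its underside; axes parallel to the charger's while docked; z up. Stands on the tray floor with about 1.5 mm of play in the dock.
- cassette_grip (a point): Middle of the cassette between the catches' ribbed thumb pads, 50 mm above its underside. The pads' outer faces are 29 mm from it along the cassette's +y and -y (58 mm apart released, 42 mm fully pressed). Each catch is an upright plate, 24 mm wide (x), 5 mm thick, top 62 mm above the underside; grip it 30 to 62 mm above the underside.
- cassette_foot (a point): Centre of the cassette's underside, 16 mm above the desk when docked. The tray has two equal docks side by side, centred in the charger's frame at y = +64 and -64 mm, x = -50 mm (tray shut) or -190 mm (tray fully out). The cassette is in one, the filler block in the other, either way round. No part of a dock is higher than 43 mm above the desk.
- catch_left (a joint): How far the catch on the cassette's +y side is pressed in, m: 0 released, 0.008 at its stop. Spring: 2 N at the start to 6 N at the stop. A hook at its foot sits under a ledge of the dock and holds the cassette down until the catch is pressed about 0.0055 in.
- catch_right (a joint): The same for the catch on the cassette's -y side.
- blank: Plain black filler block without catches, 80 x 30 x 30 mm, in the other dock. Origin at the centre of its underside. Stays in the tray.
- tape: Roll of black tape lying on the charger's top, 56 mm across, 19 mm high. Bystander.
- screwdriver: Screwdriver lying beside the charger, 160 mm long. Bystander.
- multimeter: Red multimeter lying on the desk, 165 x 78 x 37 mm. Bystander.
- mug: White mug, 82 mm across, 92 mm high. Bystander.
- powerbank: Dark power bank standing on end, 36 x 72 x 150 mm. Bystander.
- board: Circuit board with two rows of black connectors, 90 x 60 x 22 mm. Bystander.

How it is judged:
On the way, in this order (a step that is already met when the one before it is completed fails the run):
1. the tray is pulled out to its stop with the cassette still docked (value of joint tray above 0.13 m and z of cassette_foot in the frame of charger below 0.024 m), for 0.1 s.
2. both catches are pressed in by the fingers while the cassette is still in its dock (value of joint each of catch_left, catch_right above 0.005 m and contact force between the fingers and cassette above 2 N and z of cassette_foot in the frame of charger below 0.024 m), for 0.05 s.
At the end, for the whole second after the job is handed in: Cassette held still and upright (within 0.3 rad), underside over 110 mm above the desk (charger top 105 mm), by fingers keeping both catches pressed in over 5 mm; it touches neither charger, tray nor tape; tray within 15 mm of its stop; filler block in its dock (height (world z) of cassette_foot above 0.11 m and angle between cassette's own z axis and vertical below 0.3 rad and linear speed of cassette below 0.03 m/s and angular speed of cassette below 0.3 rad/s and value of joint each of catch_left, catch_right above 0.005 m and contact force between the fingers and cassette above 2 N and contact force between cassette and charger below 0.1 N and contact force between cassette and tape below 0.1 N and value of joint tray above 0.125 m and z of blank in the frame of charger below 0.024 m); the arm keeps its last pose, push and grip.
It fails at once if the filler block is lifted out of its dock (z of blank in the frame of charger above 0.031 m).
It fails at once if a bystander on the desk or on the charger is moved more than 30 mm (distance of any of tape, screwdriver, multimeter, mug, powerbank, board from where it was at the start of the episode above 0.03 m).
It also fails if it takes over 45 s, if anything falls off the work surface, if the arm or the gripper's body presses on something with over 40 N, if the wrist force passes 120 N, or if a joint passes its speed limit or range.

## Working session

There is one attempt and no reset: what is moved stays moved. The work goes in short steps, Python scripts to look and compute and a tool call to move; the robot and the scene stay as the last step left them, time stands still between calls to the robot, and variables do not carry over. Pictures are saved under pics/ and viewed, and the job is handed in when it is done.

Besides the shell and the picture viewer there is one more tool, called after "Emit:" by a JSON object that holds its "method" and its "body". arm_command: Moves the arm, as the interface text tells. Its arguments: {"type":"object","properties":{"commands":{"type":"array","items":{"type":"array"}},"squeeze":{"type":"number"}},"required":["commands"]}

```bash
mkdir -p pics; ls; python3 - <<'E'
from bench import *
import cv2,numpy as np
s=read_state()
for k,v in s.items(): print(k,np.round(v,4))
for n in ["scene","side","wrist"]:
    c=camera(n); cv2.imwrite(f"pics/{n}0.png",c["pixels"][:,:,::-1])
    print(n,{k:np.round(v,4).tolist() for k,v in c.items() if k!="pixels"})
E
```

```text
pics
time 0.0
joint_positions [ 1.0904  0.3329 -0.0647  1.4609  0.0216  1.3499 -0.0885]
joint_vel [-0.0002  0.0004  0.0002 -0.0017  0.0005 -0.0009 -0.0005]
joint_torque [ 6.00000e-04 -6.23246e+01  2.50000e-02 -3.89899e+01 -6.14000e-02
  3.97000e-02  1.00000e-04]
ee_pos [ 0.2761 -0.5604  0.2915]
eef_rot [ 9.739e-01  2.269e-01 -2.000e-04 -7.000e-04]
ft_force [ 0.7689 -0.0582  0.1347]
torque [-0.0151  0.0049 -0.0454]
width 0.0871
scene {'fx': 549.1801, 'fy': 549.1801, 'cx': 320.6356, 'cy': 234.3909, 'rvec': [1.726, 1.7285, -0.7872], 'tvec': [0.0275, -0.316, 1.9616]}
side {'fx': 598.1219, 'fy': 598.1219, 'cx': 307.357, 'cy': 242.3227, 'rvec': [2.2458, -0.4173, 0.1747], 'tvec': [-0.5784, 0.2146, 1.3925]}
wrist {'fx': 371.6483, 'fy': 371.6483, 'cx': 318.0114, 'cy': 236.6159, 'mount': [[0.0011, -0.9624, -0.2716, 0.0743], [1.0, 0.001, 0.0004, -0.0002], [-0.0001, -0.2716, 0.9624, -0.0931], [0.0, 0.0, 0.0, 1.0]]}
```

View pics/scene0.png

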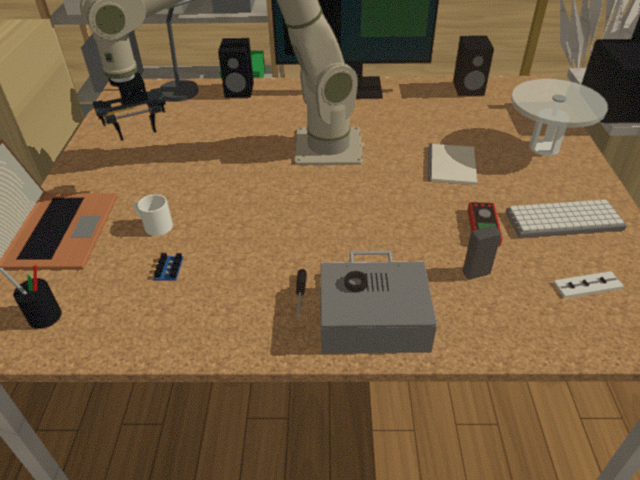

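View pics/side0.png

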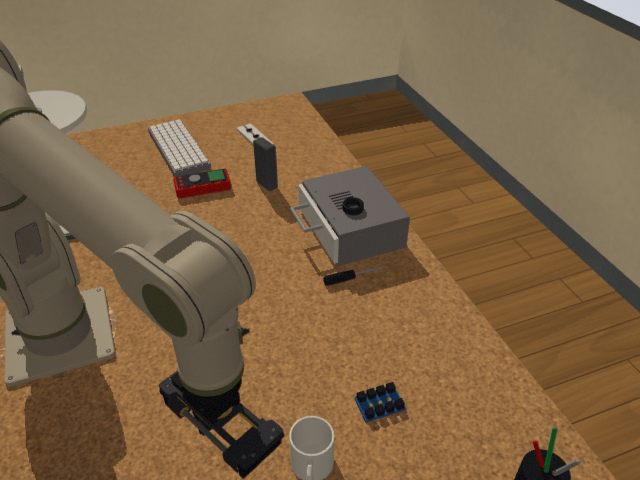

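View pics/wrist0.png

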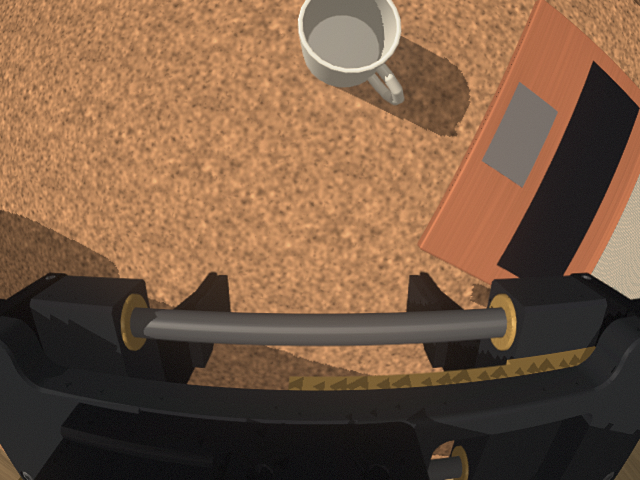

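The scene view shows the charger at about (375,300), with its handle at (371,255) pointing at the robot and the tape on top. I'll zoom in for the corners.

```bash
cat > h.py <<'E'
from bench import *
import cv2,numpy as np
from scipy.spatial.transform import Rotation as R
def ray(c,u,v):
    Rm=R.from_rotvec(c["rvec"]).as_matrix(); o=-Rm.T@np.array(c["tvec"])
    d=Rm.T@np.array([(u-c["cx"])/c["fx"],(v-c["cy"])/c["fy"],1]); return o,d
def onz(c,u,v,z):
    o,d=ray(c,u,v); return o+d*(z-o[2])/d[2]
def proj(c,P):
    Rm=R.from_rotvec(c["rvec"]).as_matrix(); q=Rm@np.array(P)+np.array(c["tvec"])
    return np.array([c["cx"]+c["fx"]*q[0]/q[2],c["cy"]+c["fy"]*q[1]/q[2]])
def wray(c,s,u,v):
    a=np.array([u-c["cx"],v-c["cy"]]); r=np.hypot(*a); th=r/c["fx"]
    d=np.array([*(np.sin(th)*a/max(r,1e-9)),np.cos(th)]); M=np.array(c["mount"])
    Rt=R.from_quat(s["eef_rot"]).as_matrix()
    return Rt@M[:3,3]+np.array(s["ee_pos"]), Rt@M[:3,:3]@d
def wonz(c,s,u,v,z):
    o,d=wray(c,s,u,v); return o+d*(z-o[2])/d[2]
def wproj(c,s,P):
    M=np.array(c["mount"]);Rt=R.from_quat(s["eef_rot"]).as_matrix()
    q=M[:3,:3].T@(Rt.T@(np.array(P)-np.array(s["ee_pos"]))-M[:3,3])
    th=np.arctan2(np.hypot(q[0],q[1]),q[2]); p=q[:2]/np.hypot(q[0],q[1])
    return np.array([c["cx"],c["cy"]])+c["fx"]*th*p
E
python3 - <<'E'
from h import *
c=cv2.imread("pics/scene0.png");cv2.imwrite("pics/sc1.png",cv2.resize(c[240:360,295:455],None,fx=5,fy=5,interpolation=cv2.INTER_CUBIC))
c=cv2.imread("pics/side0.png");cv2.imwrite("pics/sd1.png",cv2.resize(c[160:290,280:420],None,fx=4.5,fy=4.5,interpolation=cv2.INTER_CUBIC))
E
```

```text
(no output)
```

View pics/sc1.png

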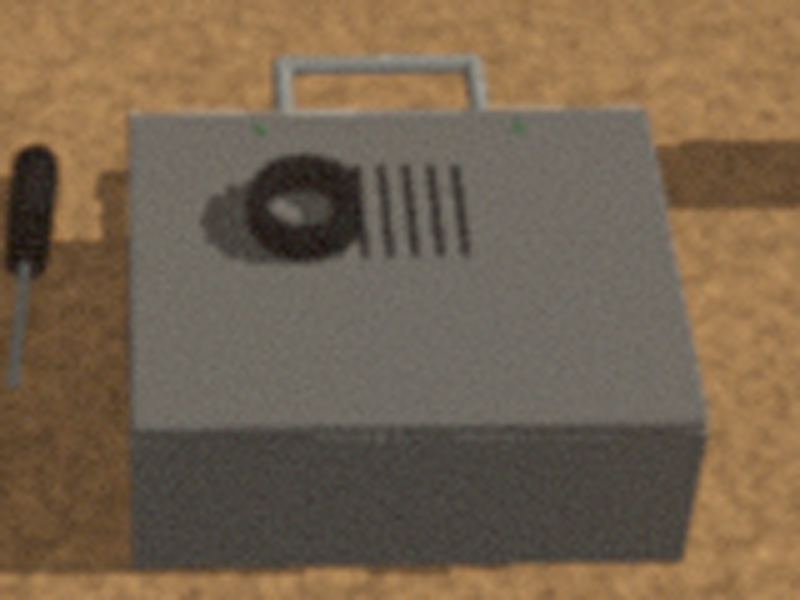

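View pics/sd1.png

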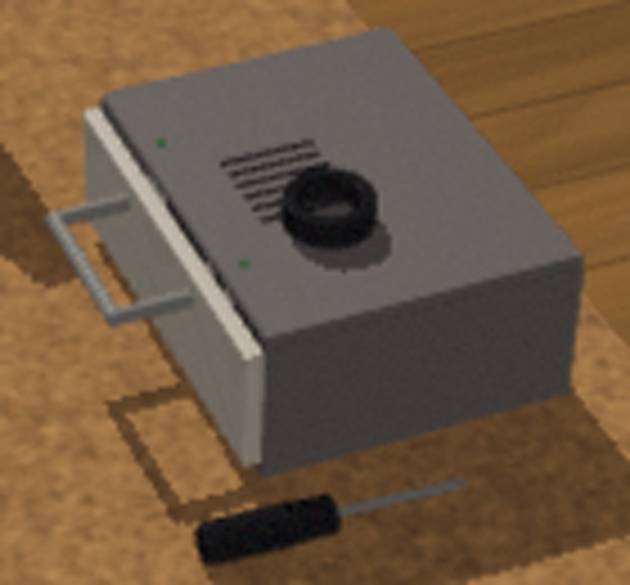

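```bash
python3 - <<'E'
from h import *
c=camera("scene");d=camera("side")
S=[(320.6,263),(424,261.6),(436,325),(321.2,326)]
D=[(339.6,235.1),(302.7,181.6),(366.2,166.2),(409.6,217.8)]
loc=np.array([(-.1,-.13),(-.1,.13),(.1,.13),(.1,-.13)])
def fit(W):
    W=np.array(W)
    import cv2
    m=W.mean(0);a=W-m
    H=loc.T@a;th=np.arctan2(H[0,1]-H[1,0],H[0,0]+H[1,1])
    r=np.array([[np.cos(th),-np.sin(th)],[np.sin(th),np.cos(th)]])
    print(m,np.degrees(th),np.round(a-loc@r.T,4).tolist())
a=[onz(c,*p,.105)[:2] for p in S]; b=[onz(d,*p,.105)[:2] for p in D]
# which y order?
print(np.round(a,3),np.round(b,3))
for W in (a,b): fit(W)
for k,p in((c,(350.6,252.4)),(c,(390.6,252.4)),(d,(291.1,208.2)),(d,(305.6,231.1))): print(onz(k,*p,.078))
for n,k,p,z in (("tape",c,(355.5,281.5),.115),("tapeS",d,(353,206),.115),("sdriver",c,(301.5,270),.01),("tip",c,(297.5,317),.01),("pb top",c,(484,235),.15)): print(n,onz(k,*p,z))
E
```

```text
[[ 0.699 -0.021]
 [ 0.695  0.237]
 [ 0.896  0.237]
 [ 0.898 -0.018]] [[ 0.697 -0.023]
 [ 0.693  0.229]
 [ 0.89   0.234]
 [ 0.892 -0.025]]
[0.79703978 0.1085042 ] 0.5321544446599052 [[0.0007, 0.0013], [-0.0003, -0.0008], [0.0, -0.0027], [-0.0004, 0.0022]]
[0.79275556 0.10384597] 0.5768018213561977 [[0.003, 0.0043], [0.0012, -0.0035], [-0.0018, -0.0007], [-0.0025, -0.0001]]
[0.6328349  0.05653087 0.078     ]
[0.63349451 0.16095481 0.078     ]
[0.6327683  0.15971144 0.078     ]
[0.63498174 0.05382618 0.078     ]
tape [0.77204113 0.06268528 0.115     ]
tapeS [0.77122346 0.06254775 0.115     ]
sdriver [ 0.62969996 -0.07457962  0.01      ]
tip [ 0.79311536 -0.0790847   0.01      ]
pb top [0.64739241 0.38775854 0.15      ]
```

```bash
cat >> h.py <<'E'
def go(pos,az):
    """shift/turn in tool axes to TCP pos, tool down, tool x at azimuth az(deg)"""
    s=read_state();Rt=R.from_quat(s["eef_rot"]);a=np.radians(az)
    x=np.array([np.cos(a),np.sin(a),0]);z=np.array([0,0,-1.]);T=R.from_matrix(np.c_[x,np.cross(z,x),z])
    print("t",round(s["time"],2),"pos",np.round(s["ee_pos"],4),"w",round(s["width"],4),"F",np.round(s["ft_force"],1),"q",np.round(s["joint_positions"],2))
    print("shift",np.round(Rt.inv().apply(np.array(pos)-s["ee_pos"]),4),"turn",np.round((Rt.inv()*T).as_rotvec(),4))
E
python3 -c "
from h import *
go((.633,.107,.26),90.5)"
```

```text
t 0.25 pos [ 0.2762 -0.5605  0.2919] w 0.087 F [ 1.  -0.9  0.2] q [ 1.09  0.33 -0.06  1.46  0.02  1.35 -0.09]
shift [ 0.6151 -0.4411  0.0321] turn [-5.0000e-04 -3.0000e-04 -1.1217e+00]
```

Emit:
{"method": "arm_command", "body": {"commands": [[57,[0.03,-0.022,0],[0,0,-0.06]],[57,[0.06,-0.044,0],[0,0,-0.12]],[57,[0.09,-0.066,0],[0,0,-0.18]],[57,[0.12,-0.088,0],[0,0,-0.24]],[57,[0.15,-0.11,0],[0,0,-0.3]],[57,[0.18,-0.13,0],[0,0,-0.36]],[57,[0.21,-0.15,0],[0,0,-0.42]],[57,[0.24,-0.172,0],[0,0,-0.48]],[57,[0.27,-0.194,0],[0,0,-0.54]],[57,[0.3,-0.216,0],[0,0,-0.6]]], "squeeze": 20}}

```text
time: 1.08
ee_pos: [0.4504, -0.2326, 0.2924]
eef_rot: [0.863, 0.506, 0.0, 0.0]
ft_force: [0.1, -0.4, 0.4]
width: 0.0501
```

```bash
python3 -c "
from h import *
go((.633,.107,.26),90.5)"
```

```text
t 1.08 pos [ 0.4504 -0.2326  0.2924] w 0.0501 F [ 0.1 -0.4  0.4] q [ 0.75  0.09 -0.38  1.75  0.04  1.3  -0.15]
shift [ 0.3855 -0.0065  0.0323] turn [ 4.000e-04  4.000e-04 -5.189e-01]
```

Emit:
{"method": "arm_command", "body": {"commands": [[57,[0.04,0,0.003],[0,0,-0.06]],[57,[0.08,0,0.006],[0,0,-0.12]],[57,[0.12,0,0.01],[0,0,-0.18]],[57,[0.16,-0.001,0.013],[0,0,-0.24]],[57,[0.2,-0.002,0.016],[0,0,-0.3]],[57,[0.24,-0.003,0.02],[0,0,-0.36]],[57,[0.28,-0.004,0.024],[0,0,-0.42]],[57,[0.32,-0.005,0.028],[0,0,-0.48]],[57,[0.356,-0.006,0.032],[0,0,-0.519]],[57,[0.386,-0.006,0.032],[0,0,-0.519]]]}}

```text
time: 1.92
ee_pos: [0.6344, 0.1078, 0.2591]
eef_rot: [0.704, 0.711, -0.0, -0.001]
ft_force: [-0.5, -0.9, 0.2]
width: 0.0501
```

```bash
python3 -c "
from h import *
go((.633,.107,.136),90.5)
s=read_state();c=camera('wrist');cv2.imwrite('pics/w1.png',c['pixels'][:,:,::-1])
print(wproj(c,s,(.633,.057,.078)),wproj(c,s,(.633,.157,.078)))"
```

```text
t 1.92 pos [0.6344 0.1078 0.2591] w 0.0501 F [-0.5 -0.9  0.2] q [ 0.22  0.46 -0.63  1.43  0.27  1.34 -0.41]
shift [-0.0008 -0.0012  0.1231] turn [-0.0013 -0.0006  0.0014]
[316.04083537 293.76936385] [317.3658999 168.663769 ]
```

View pics/w1.png

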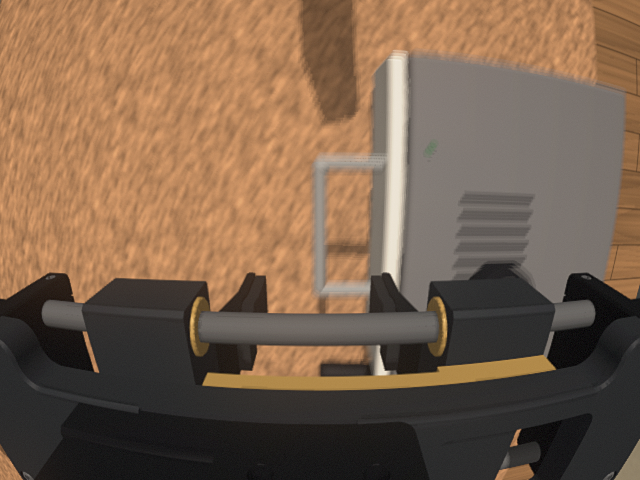

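The bar shows at column 321, rows 160–293, between the fingers (x≈0.635). I'll descend straight and close.

Emit:
{"method": "arm_command", "body": {"commands": [[57,[0,0,0.02],[0,0,0]],[57,[0,0.001,0.045],[0,0,0]],[57,[0,0.001,0.07],[0,0,0]],[57,[0,0.001,0.095],[0,0,0]],[57,[0,0.001,0.115],[0,0,0]],[57,[0,0.001,0.123],[0,0,0]],[57,[0,0.001,0.123],[0,0,0]],[0,[0,0.001,0.123],[0,0,0]],[0,[0,0.001,0.123],[0,0,0]],[0,[0,0.001,0.123],[0,0,0]]]}}

```text
time: 2.8
ee_pos: [0.6359, 0.1052, 0.1389]
eef_rot: [0.705, 0.709, 0.001, 0.001]
ft_force: [-0.8, 0.0, 0.6]
width: 0.0369
```

Emit:
{"method": "arm_command", "body": {"commands": [[0,[0,0,0],[0,0,0]],[0,[0,0,0],[0,0,0]],[0,[0,0,0],[0,0,0]],[0,[0,0,0],[0,0,0]],[0,[0,0,0],[0,0,0]],[0,[0,0,0],[0,0,0]],[0,[0,0,0],[0,0,0]],[0,[0,-0.003,0],[0,0,0]],[0,[0,-0.006,0],[0,0,0]],[0,[0,-0.01,0],[0,0,0]]]}}

```text
time: 3.63
ee_pos: [0.6254, 0.1049, 0.1374]
eef_rot: [0.705, 0.709, 0.001, 0.0]
ft_force: [2.3, -0.0, 0.4]
width: 0.0091
```

```bash
python3 -c "
from h import *
go((.493,.106,.136),90.5)"
```

```text
t 3.63 pos [0.6254 0.1049 0.1374] w 0.0091 F [ 2.3 -0.   0.4] q [ 0.21  0.55 -0.6   1.58  0.33  1.12 -0.46]
shift [ 0.0019 -0.1324  0.0012] turn [ 0.0014 -0.0003 -0.0029]
```

Emit:
{"method": "arm_command", "body": {"commands": [[0,[0,-0.012,0],[0,0,0]],[0,[0,-0.024,0],[0,0,0]],[0,[0,-0.038,0],[0,0,0]],[0,[0,-0.052,0],[0,0,0]],[0,[0,-0.066,0],[0,0,0]],[0,[0,-0.08,0],[0,0,0]],[0,[0,-0.094,0],[0,0,0]],[0,[0,-0.106,0],[0,0,0]],[0,[0,-0.116,0],[0,0,0]],[0,[0,-0.122,0],[0,0,0]]]}}

```text
time: 4.47
ee_pos: [0.5023, 0.1036, 0.1373]
eef_rot: [0.705, 0.709, -0.0, 0.0]
ft_force: [1.8, -2.7, -2.0]
width: 0.0095
```

Emit:
{"method": "arm_command", "body": {"commands": [[0,[0,-0.002,0],[0,0,0]],[0,[0,-0.004,0],[0,0,0]],[0,[0,-0.006,0],[0,0,0]],[0,[0,-0.008,0],[0,0,0]],[0,[0,-0.009,0],[0,0,0]],[0,[0,-0.01,0],[0,0,0]],[0,[0,-0.01,0],[0,0,0]],[0,[0,-0.01,0],[0,0,0]],[0,[0,-0.01,0],[0,0,0]],[0,[0,-0.01,0],[0,0,0]]]}}

```text
time: 5.3
ee_pos: [0.4933, 0.1036, 0.1373]
eef_rot: [0.705, 0.709, -0.0, 0.0]
ft_force: [1.1, -5.0, 1.5]
width: 0.0092
```

Emit:
{"method": "arm_command", "body": {"commands": [[0,[0,-0.001,0],[0,0,0]],[0,[0,-0.002,0],[0,0,0]],[0,[0,-0.003,0],[0,0,0]],[0,[0,-0.004,0],[0,0,0]],[0,[0,-0.005,0],[0,0,0]],[0,[0,-0.006,0],[0,0,0]],[0,[0,-0.006,0],[0,0,0]],[0,[0,-0.006,0],[0,0,0]],[0,[0,-0.006,0],[0,0,0]],[0,[0,-0.006,0],[0,0,0]]]}}

```text
time: 6.13
ee_pos: [0.492, 0.1034, 0.1377]
eef_rot: [0.706, 0.709, 0.005, 0.003]
ft_force: [30.2, -2.5, -25.5]
width: 0.0092
```

```bash
python3 -c "
from h import *
go((.493,.106,.136),90.5)
for n in('scene','side'):
  c=camera(n);cv2.imwrite('pics/%s2.png'%n,c['pixels'][:,:,::-1])
a=cv2.imread('pics/scene2.png')[180:360,280:460];b=cv2.imread('pics/side2.png')[130:310,230:410]
cv2.imwrite('pics/c2.png',cv2.resize(np.hstack([a,b]),None,fx=2.2,fy=2.2))
"
```

```text
t 6.13 pos [0.492  0.1034 0.1377] w 0.0092 F [ 30.2  -2.5 -25.5] q [ 0.31  0.28 -0.68  1.93  0.21  0.99 -0.46]
shift [0.0026 0.001  0.0017] turn [ 0.0108 -0.0025 -0.0046]
```

View pics/c2.png

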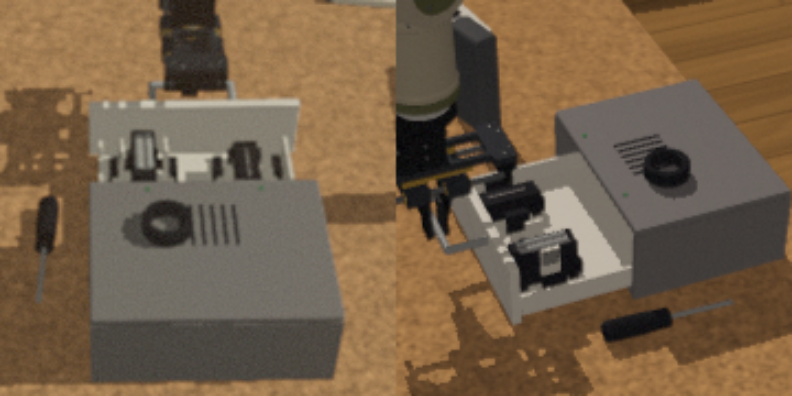

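The tray is at its stop (30 N pull, bar at x≈0.492). The cassette with white catches is in the −y dock. Next I relax, open and rise.

Emit:
{"method": "arm_command", "body": {"commands": [[0,[0,0.003,0],[0,0,0]],[0,[0,0.006,0],[0,0,0]],[0,[0,0.006,0],[0,0,0]],[45,[0,0.006,0],[0,0,0]],[45,[0,0.006,0],[0,0,0]],[45,[0,0.006,0],[0,0,0]],[45,[0,0.006,0],[0,0,0]],[45,[0,0.006,-0.005],[0,0,0]],[45,[0,0.006,-0.025],[0,0,0]],[45,[0,0.006,-0.05],[0,0,0]]]}}

```text
time: 7.07
ee_pos: [0.492, 0.1042, 0.1867]
eef_rot: [0.705, 0.709, -0.001, -0.001]
ft_force: [0.1, 0.0, 0.3]
width: 0.0385
```

```bash
python3 -c "
from h import *
go((.605,.043,.25),0.5);go((.57,.043,.29),0.5)"
```

```text
t 7.07 pos [0.492  0.1042 0.1867] w 0.0385 F [0.1 0.  0.3] q [ 0.33  0.22 -0.7   1.88  0.16  1.1  -0.42]
shift [-0.0619  0.1124 -0.0637] turn [-0.0029  0.0025  1.5687]
t 7.07 pos [0.492  0.1042 0.1867] w 0.0385 F [0.1 0.  0.3] q [ 0.33  0.22 -0.7   1.88  0.16  1.1  -0.42]
shift [-0.0617  0.0773 -0.1035] turn [-0.0029  0.0025  1.5687]
```

Emit:
{"method": "arm_command", "body": {"commands": [[45,[0,0,-0.03],[0,0,0]],[45,[0,0,-0.055],[0,0,0.1]],[83,[-0.01,0.01,-0.073],[0,0,0.2]],[83,[-0.02,0.03,-0.073],[0,0,0.32]],[83,[-0.03,0.05,-0.073],[0,0,0.44]],[83,[-0.04,0.07,-0.073],[0,0,0.56]],[83,[-0.05,0.09,-0.073],[0,0,0.68]],[83,[-0.06,0.105,-0.073],[0,0,0.8]],[83,[-0.062,0.112,-0.073],[0,0,0.92]],[83,[-0.062,0.112,-0.073],[0,0,1.04]]]}}

```text
time: 7.9
ee_pos: [0.6066, 0.0417, 0.26]
eef_rot: [0.965, 0.262, -0.0, -0.0]
ft_force: [-0.8, 0.5, 0.4]
width: 0.0713
```

```bash
python3 -c "
from h import *
go((.605,.043,.26),0.5)"
```

```text
t 7.9 pos [0.6066 0.0417 0.26  ] w 0.0713 F [-0.8  0.5  0.4] q [ 0.26  0.36 -0.51  1.53  0.18  1.3  -1.31]
shift [-0.0008 -0.0019  0.    ] turn [-5.000e-04  2.000e-04  5.205e-01]
```

Emit:
{"method": "arm_command", "body": {"commands": [[83,[0,0,0],[0,0,0.12]],[83,[0,0,0],[0,0,0.24]],[83,[0,0,0],[0,0,0.36]],[83,[0,0,0],[0,0,0.46]],[83,[0,0,0],[0,0,0.52]],[83,[0,0,0],[0,0,0.52]],[83,[0,0,0],[0,0,0.52]],[83,[0,0,0],[0,0,0.52]],[83,[0,0,0],[0,0,0.52]],[83,[0,0,0],[0,0,0.52]]]}}

```text
time: 8.73
ee_pos: [0.6055, 0.0428, 0.2603]
eef_rot: [1.0, 0.009, 0.0, -0.0]
ft_force: [0.8, 0.4, -0.3]
width: 0.0722
```

```bash
python3 -c "
from h import *
go((.605,.043,.118),0.5)
s=read_state();c=camera('wrist');cv2.imwrite('pics/w3.png',c['pixels'][:,:,::-1])
for p in ((.605,.043,.066),(.645,.058,.066),(.645,.028,.066),(.565,.058,.066),(.565,.028,.066),(.605,.072,.078),(.605,.014,.078)): print(p,wproj(c,s,p).round(1))"
```

```text
t 8.73 pos [0.6055 0.0428 0.2603] w 0.0722 F [ 0.8  0.4 -0.3] q [ 0.2   0.34 -0.43  1.54  0.15  1.29 -1.8 ]
shift [-0.0005 -0.0002  0.1423] turn [-0.0001 -0.0001  0.0091]
(0.605, 0.043, 0.066) [317.8 228.9]
(0.645, 0.058, 0.066) [299.5 178.7]
(0.645, 0.028, 0.066) [338.1 179.4]
(0.565, 0.058, 0.066) [298.9 275.1]
(0.565, 0.028, 0.066) [335.  275.8]
(0.605, 0.072, 0.078) [280.2 232.1]
(0.605, 0.014, 0.078) [355.4 233.5]
```

View pics/w3.png

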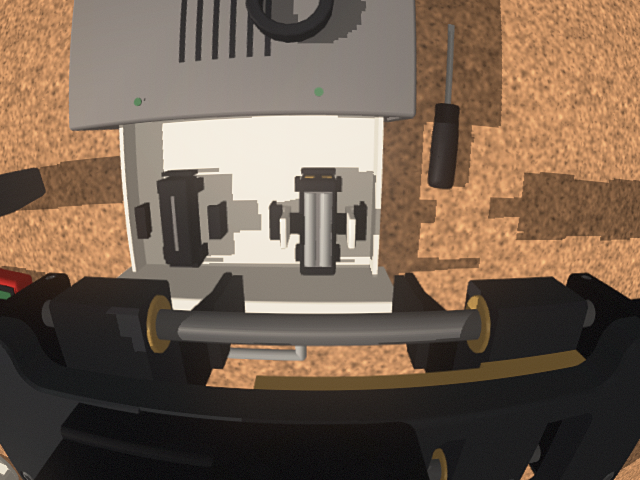

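```bash
python3 -c "
import cv2
c=cv2.imread('pics/w3.png')[155:290,250:390]
cv2.imwrite('pics/w3z.png',cv2.resize(c,None,fx=4.4,fy=4.4,interpolation=cv2.INTER_CUBIC))"
```

```text
(no output)
```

View pics/w3z.png

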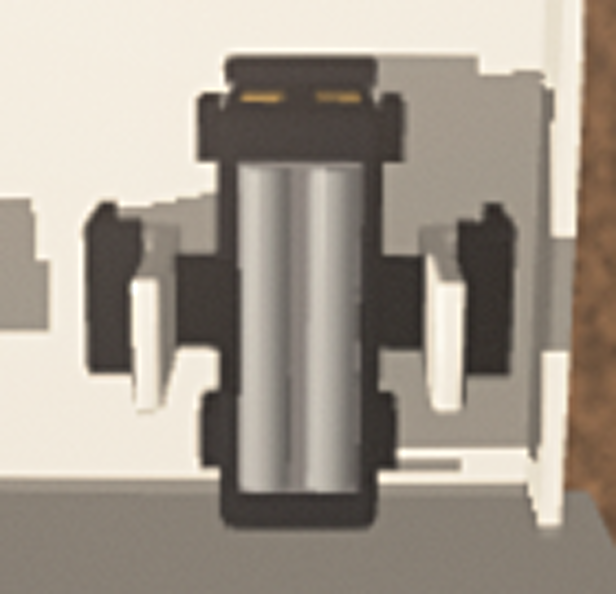

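The catch tops sit at columns 280 and 355, row 233, within a pixel of what I predicted for (0.605, 0.043). I'll descend straight down and pinch.

Emit:
{"method": "arm_command", "body": {"commands": [[83,[0,0,0.025],[0,0,0]],[83,[0,0,0.05],[0,0,0]],[83,[0,0,0.075],[0,0,0]],[83,[0,0,0.095],[0,0,0]],[83,[0,0,0.11],[0,0,0]],[83,[0,0,0.122],[0,0,0]],[83,[0,0,0.132],[0,0,0]],[83,[0,0,0.139],[0,0,0]],[83,[0,0,0.141],[0,0,0]],[83,[0,0,0.141],[0,0,0]]]}}

```text
time: 9.62
ee_pos: [0.6055, 0.0428, 0.1192]
eef_rot: [1.0, 0.008, -0.0, 0.0]
ft_force: [-0.1, 0.2, 0.3]
width: 0.0723
```

Emit:
{"method": "arm_command", "body": {"commands": [[30,[0,0,0],[0,0,0]],[30,[0,0,0],[0,0,0]],[30,[0,0,0],[0,0,0]],[30,[0,0,0],[0,0,0]],[30,[0,0,0],[0,0,0]],[30,[0,0,0],[0,0,0]],[30,[0,0,0],[0,0,0]],[30,[0,0,0],[0,0,0]],[30,[0,0,0],[0,0,0]],[30,[0,0,0],[0,0,0]]], "squeeze": 25}}

```text
time: 10.45
ee_pos: [0.6061, 0.0431, 0.1204]
eef_rot: [1.0, 0.008, 0.001, -0.0]
ft_force: [-1.4, 0.3, 8.7]
width: 0.0398
```

```bash
python3 -c "
from h import *
go((.605,.043,.265),0.5)
c=camera('side');cv2.imwrite('pics/s4.png',cv2.resize(c['pixels'][130:310,230:410,::-1],None,fx=3.2,fy=3.2))
c=camera('wrist');cv2.imwrite('pics/w4.png',c['pixels'][:,:,::-1])
"
```

```text
t 10.45 pos [0.6061 0.0431 0.1204] w 0.0398 F [-1.4  0.3  8.7] q [ 0.18  0.48 -0.41  1.67  0.21  1.03 -1.85]
shift [-9.000e-04  1.000e-04 -1.446e-01] turn [-0.0002 -0.0018  0.0082]
```

View pics/s4.png

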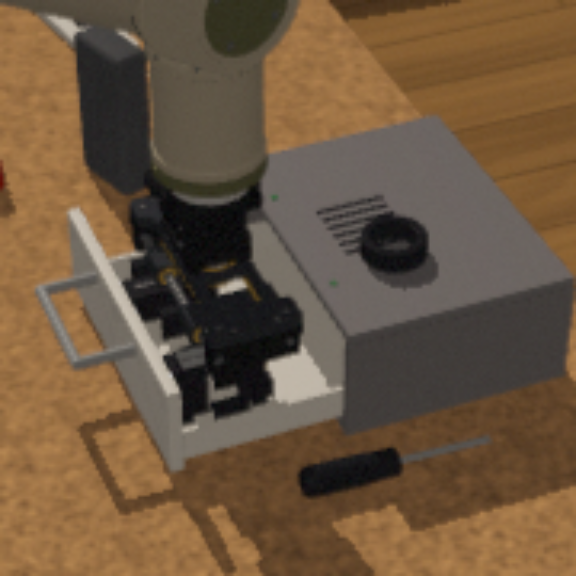

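View pics/w4.png

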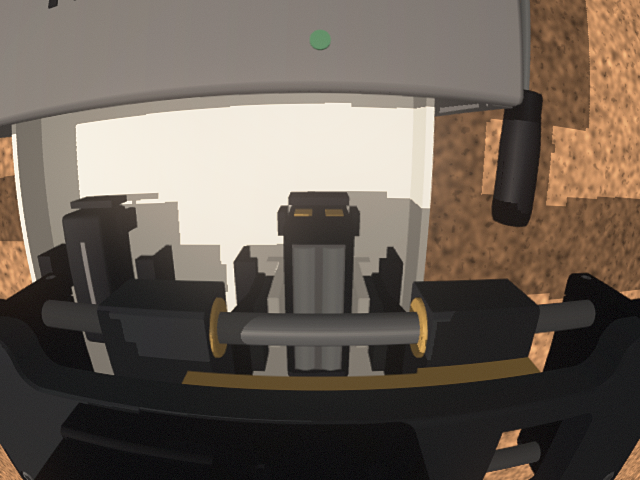

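Width is 40 mm, so both catches should be at their stops. The next move is a gentle lift, checking the force.

Emit:
{"method": "arm_command", "body": {"commands": [[30,[0,0,-0.001],[0,0,0]],[30,[0,0,-0.002],[0,0,0]],[30,[0,0,-0.003],[0,0,0]],[30,[0,0,-0.004],[0,0,0]],[30,[0,0,-0.006],[0,0,0]],[30,[0,0,-0.008],[0,0,0]],[30,[0,0,-0.01],[0,0,0]],[30,[0,0,-0.012],[0,0,0]],[30,[0,0,-0.014],[0,0,0]],[30,[0,0,-0.016],[0,0,0]]]}}

```text
time: 11.38
ee_pos: [0.6055, 0.0428, 0.1355]
eef_rot: [1.0, 0.008, 0.0, 0.0]
ft_force: [-0.6, -0.4, -2.3]
width: 0.0394
```

```bash
python3 -c "
from h import *
go((.605,.043,.265),0.5)
c=camera('side');cv2.imwrite('pics/s5.png',cv2.resize(c['pixels'][150:290,230:370,::-1],None,fx=4,fy=4))
c=camera('wrist');cv2.imwrite('pics/w5.png',c['pixels'][:,:,::-1])
"
```

```text
t 11.38 pos [0.6055 0.0428 0.1355] w 0.0394 F [-0.6 -0.4 -2.3] q [ 0.18  0.46 -0.41  1.66  0.21  1.06 -1.85]
shift [-0.0005 -0.0002 -0.1295] turn [ 0.0001 -0.0002  0.008 ]
```

View pics/s5.png

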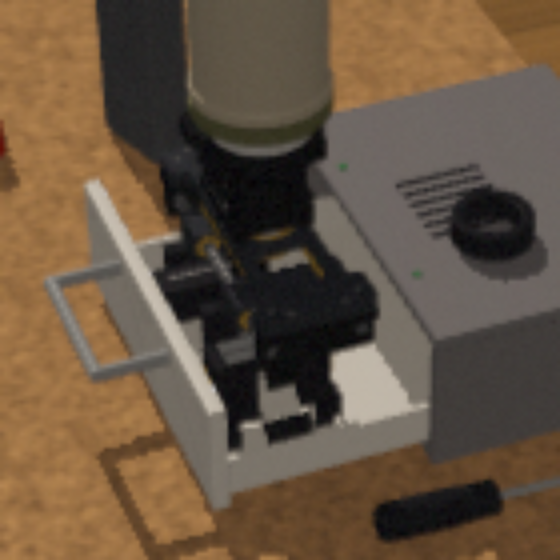

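View pics/w5.png

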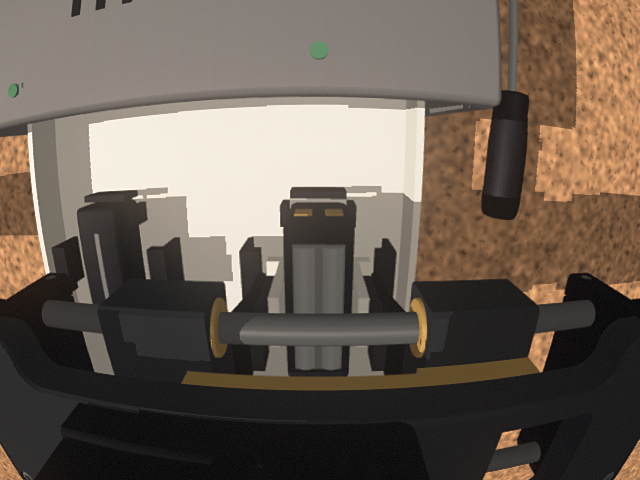

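The cassette stays fixed in the wrist view (column 320, rows 200–375) while the tray has dropped away. The force is −2.3 N, which is the cassette's weight. I'll lift it the rest of the way.

Emit:
{"method": "arm_command", "body": {"commands": [[30,[0,0,-0.008],[0,0,0]],[30,[0,0,-0.02],[0,0,0]],[30,[0,0,-0.035],[0,0,0]],[30,[0,0,-0.052],[0,0,0]],[30,[0,0,-0.07],[0,0,0]],[30,[0,0,-0.088],[0,0,0]],[30,[0,0,-0.104],[0,0,0]],[30,[0,0,-0.118],[0,0,0]],[30,[0,0,-0.128],[0,0,0]],[30,[0,0,-0.132],[0,0,0]]]}}

```text
time: 12.32
ee_pos: [0.606, 0.043, 0.2698]
eef_rot: [1.0, 0.008, 0.002, -0.0]
ft_force: [0.8, 0.9, -2.4]
width: 0.04
```

Emit:
{"method": "arm_command", "body": {"commands": [[30,[0,0,0],[0,0,0]],[30,[0,0,0],[0,0,0]],[30,[0,0,0],[0,0,0]],[30,[0,0,0],[0,0,0]],[30,[0,0,0],[0,0,0]],[30,[0,0,0],[0,0,0]],[30,[0,0,0],[0,0,0]],[30,[0,0,0],[0,0,0]],[30,[0,0,0],[0,0,0]],[30,[0,0,0],[0,0,0]]]}}

```text
time: 13.15
ee_pos: [0.6055, 0.0428, 0.2673]
eef_rot: [1.0, 0.008, 0.0, 0.0]
ft_force: [0.0, 0.3, -2.2]
width: 0.0397
```

```bash
python3 -c "
from h import *
go((.605,.043,.265),0.5)
c=camera('side');cv2.imwrite('pics/s6.png',cv2.resize(c['pixels'][90:290,210:410,::-1],None,fx=3,fy=3))
for x in(.565,.645): print(proj(c,(x,.028,.163)))
c=camera('wrist');cv2.imwrite('pics/w6.png',c['pixels'][:,:,::-1])
"
```

```text
t 13.15 pos [0.6055 0.0428 0.2673] w 0.0397 F [ 0.   0.3 -2.2] q [ 0.2   0.34 -0.43  1.53  0.15  1.31 -1.8 ]
shift [-0.0005 -0.0002  0.0023] turn [ 0.0001 -0.0002  0.008 ]
[281.87051508 217.11744091]
[312.57542485 209.72060124]
```

View pics/s6.png

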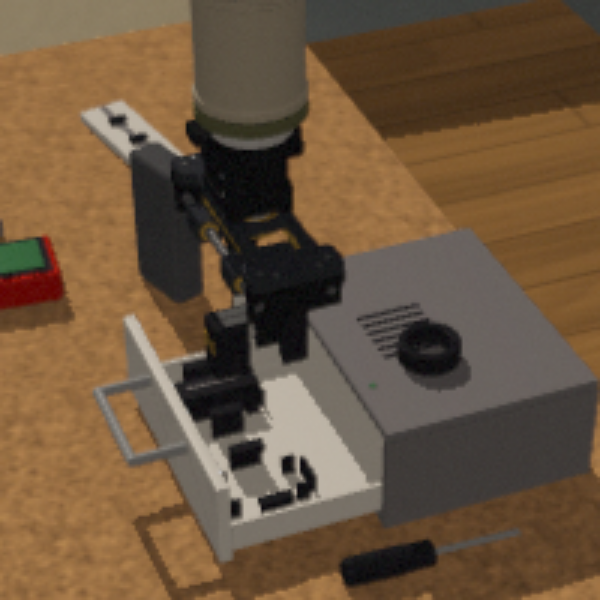

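View pics/w6.png

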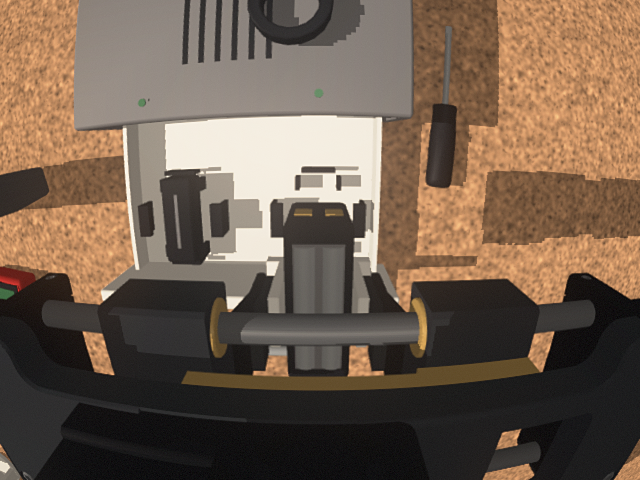

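The cassette hangs upright in the fingers with its dock empty below. The filler block is still in place at (183,215), and the tray is out. Handing in now.

```bash
python3 -c "
from bench import *
print(close_job()); print(read_state()['ft_force'],read_state()['width'])"
```

```text
the job is handed in; nothing more can be done
None
the job is handed in; nothing more can be done
```

I pulled the tray out to its stop by the bar handle, pinched both catches, and lifted the cassette straight up out of the −y dock. I handed the job in at about 13 s, with the arm holding still; no verdict is reported.

- **Tray:** at the end of the pull the force rose to 30 N, which showed the stop had been reached. In the last pictures the tray is still out.
- **Catches:** the finger opening reads 39.7 mm. That is slightly under the 42 mm given for both catches fully pressed, so I take both as pressed to their stops. I had no direct reading of the catch joints.
- **Cassette:** the force reading shows about 2.2 N of load, close to the cassette's weight. It looks upright in the wrist view, and its underside works out at about 163 mm above the desk. That height comes from the tool height and the starting dock height, assuming no slip; I did not measure it in a picture.
- **Everything else:** in the last pictures the filler block is in its dock, and the tape, screwdriver and power bank look unmoved. I did not specifically check the mug, multimeter or circuit board at the end, and none of the moves came near them.
- **One oddity:** while the fingers were closing on the catches, the tool briefly read 8.7 N upward. It was gone by the next reading, after the first 15 mm of lift.

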